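Tighten the tiffin carrier's lid screw with the key, then hold its side lever level

TASK

Close up the steel tiffin carrier: take the flat-bladed key out of its wooden block, use it to turn the slotted screw on top of the carrier clockwise until it stops, and stand the key back in its block. Then press the spring-loaded side lever down with closed fingers until it lies level and finish while still holding it level there, neither letting it rise nor pushing it on down to its stop, so that I can slip the locking pin in. Leave everything else on the counter where it is, and do not turn the screw with the bare fingers.

Things in the scene. Friction and masses are not known exactly. Their poses are not given: they have to be found in the camera images.
- tiffin: Fixed steel three-tier tiffin carrier, 144 mm diameter, lid 183 mm high; a dark 24 mm strap runs up its +y and -y sides (80 mm from the axis) and over the lid (top 188 mm). Wire bail folded down on its +x side, to 95 mm from the axis, 130 to 175 mm high. Slotted screw on its axis on top, lever on its -y side. Origin: centre of the underside, z up.
- clamp_screw (a joint): Turn of the captive slotted screw on the lid, rad: grows clockwise seen from above, starts between 0 and 0.25, stop at 1.2 (tight). Stiff by friction (about 0.06 N m), stays where left, does not move up or down.
- screw_slot (a point): Middle of the screw's slot at the mouth, 201 mm above the counter. Round brass head 36 mm diameter, 13 mm high; the slot runs right across it, 6 mm wide, 9 mm deep. Turns with the screw: its x axis lies along the slot, z up.
- side_lever (a joint): Travel of the spring lever, rad: 0 = at rest, leaning up 0.45 rad above level; grows as it is pressed down; 0.45 = level; 0.75 = bottom stop. It springs back when let go. Pressing at the pad takes about 4 N at first and 8 to 9 N at level.
- lever_pad (a point): Middle of the top of the lever's ribbed steel pad, 32 mm wide, 28 mm long. The lever points along the carrier's -y from a pivot 84 mm from its axis, 135 mm high; pad middle 62 mm from the pivot, pad top 4.5 mm above the lever's centre line: 139.5 mm high at level (146 mm from the axis), 166 mm at rest. Short dark level cheeks flank the lever's root, to 26 mm from the pivot.
- flat_key: Key, 80 mm long, 0.09 kg: square black handle 26 x 26 x 50 mm (sides along x and y) on a round steel collar 36 mm diameter, 6 mm thick; below it a flat blade 22 mm wide (x), 3 mm thick (y), 24 mm long, lower edge rounded. Starts upright in the block, collar resting on it. Origin: middle of the blade's lower end, z up; collar 24 to 30 mm, handle 30 to 80 mm above it.
- key_block: Fixed wooden block 85 x 70 mm, 42 mm high, with a central pocket in its top 30 mm long (its x axis), 10 mm wide, 34 mm deep, for the key's blade. Stands on the left or on the right of the carrier. With the key home its origin is 18 mm above the counter. Origin: centre of the underside.
- lunchbox: Bystander: closed blue plastic lunchbox 160 x 106 mm, 55 mm high; on the other side of the carrier from the block. Origin: centre of the underside.
- teaspoon: Bystander: steel teaspoon 140 mm long, lying near the robot. Origin at its middle, x along it.
- silicone_lid: Bystander: round green lid 110 mm diameter, 20 mm high with its knob, lying flat. Origin: centre of the underside.
- tumbler: Bystander: open steel tumbler 72 mm diameter, 95 mm high, behind the carrier. Origin: centre of the underside.
- spice_jar: Bystander: amber glass jar 60 mm diameter, 110 mm high, behind the carrier. Origin: centre of the underside.
- katori: Bystander: small steel bowl 100 mm diameter, 40 mm high, behind the carrier. Origin: centre of the underside.
- mug: Bystander: white mug 80 mm diameter, 90 mm high, behind the carrier. Origin: centre of the underside.
Things that resemble listed ones, but are neither listed nor needed, are in the scene too. There is more than one size of the flat_key; the job needs the middle-sized. Several things have the shape of the key_block; the one meant has the colours described above.

How it is judged:
On the way, in this order (a step that is already met when the one before it is completed fails the run):
1. the screw is turned tight (past 1.0 rad, stop at 1.2) with the key's blade in its slot (value of joint clamp_screw above 1 rad and horizontal distance between flat_key and screw_slot below 0.01 m and z of flat_key in the frame of screw_slot below -0.002 m), for 0.1 s.
2. the key stands back in its block, let go (value of joint clamp_screw above 1 rad and horizontal distance between flat_key and key_block below 0.012 m and height (world z) of flat_key below 0.024 m and angle between flat_key's own z axis and vertical below 0.15 rad and contact force between the fingers and flat_key below 0.2 N), for 0.2 s.
At the end, for the whole second after the job is handed in: The side lever is held by the fingers (more than 2 N) within 0.1 rad of level (joint 0.35 to 0.55), the screw is still tight (over 1.0 rad), and the key stands in its block, released: within 12 mm of the block's centre, upright within 0.15 rad, its origin under 24 mm high (all of step 2 and value of joint side_lever between 0.35 and 0.55 rad and contact force between the fingers and side_lever above 2 N); the arm keeps its last pose, push and grip.
It fails at once if a bystander is pushed more than 3 cm out of place (distance of any of lunchbox, teaspoon, silicone_lid, tumbler, spice_jar, katori, mug from where it was at the start of the episode above 0.03 m).
It fails at once if the fingers touch the screw with more than 3 N (contact force between the fingers and clamp_screw above 3 N).
It also fails if it takes over 64 s, if anything falls off the work surface, if the arm or the gripper's body presses on something with over 40 N, if the wrist force passes 120 N, or if a joint passes its speed limit or range.

ROBOT

A 6-joint arm with a two-finger parallel gripper is mounted at the origin on the work surface. World frame = base frame: x ahead of the robot, y to its left, z up, the work surface at z = 0. Lengths are in m, angles in rad, forces in N, time in s.
With the tool pointing down it reaches from about 0.35 to 0.925 m from the base axis. Payload 6.4 kg.
Tool frame: the origin (TCP) lies midway between the tips of the shut fingers; the grasp point (between the pads) lies 19 mm behind it; z points along the fingers, y is the line along which they close (so a half turn about z gives the same grasp; the last joint's range is limited). The gripper opens to 85 mm and grips with 20 to 120 N. Pads are 22 mm wide; open, the fingers measure 114 mm over their backs; the gripper's body (76 mm by 85 mm) begins 54 mm behind the grasp point. The pads swing forward as they close: fully open they stand 13 mm farther back than shut.
Start: joints at [-1.325, 0.245, 1.558, -0, 1.339, -0.174], TCP at [0.265, -0.594, 0.231] pointing down, gripper open.
Joint ranges: [-3.13, 3.13], [-1.02, 2.26], [0.13, 2.54], [-0.95, 4.09], [0.21, 2.88], [-2.74, 2.74]. Speed limits (rad/s): [2.57, 2.57, 3.14, 3.14, 3.14, 3.14].

INTERFACE

Orientations are given as [roll, pitch, yaw] about the fixed x, y, z axes, in that order (R = Rz(yaw) Ry(pitch) Rx(roll)).
In Python, from plant import r gives the robot as it stands.
- The arm moves only by the tool drive_tool, never from a script. Its argument "increments" is a list of rows, each a list of 6 numbers: the shift along the tool's x, y, z in units of 0.1 m (1.0 is 0.1 m), then the turn, a rotation vector about the tool's x, y, z in units of 90 degrees (1.0 is 90 degrees). A call has 1 to 20 rows; each row is the pose to reach, as a shift and turn from the pose commanded when the call began, along the tool's axes at that moment; what a row does not reach only later rows make up. A row lasts 1/8 s, in which the tool goes at most 62.5 mm and 10.7 degrees, less where a joint would pass 70% of its speed; a pose out of reach is approached as far as the arm can. A call with a number of a shift or a turn outside -1 to 1 is refused whole. A call with a gripper value outside its range is refused whole. "fingers" is the finger opening in mm, from 0 to 85.4, set as the call begins (left out, the last holds). The fingers move at their own pace and stop on an object; "newtons" is the grip in N (left out, the last holds). Time passes only in rows, so rows that repeat a pose let the fingers close. It gives the time, the measured TCP pose, the force, the opening and the grip force at its end, in the units of the state.
- r.observe(): the state, without advancing time (a new reading comes with each control period).
- r.camera(name): name is "side" or "top"; returns the picture (400x640x3 uint8, red, green, blue); there is no depth.
- r.get_calibration(name): a dict with "fx", "fy", "cx", "cy" (pixels), "xyz" and "orientation" of the camera in the world. Camera axes: x right, y up, looking along -z (the intrinsics and any distortion apply to the point x, -y, -z); pixel columns grow to the right and rows downward; lengths in m; the calibration is good to about 2 mm. A picture is of the moment at which its call begins. get_calibration takes no time and is no camera call.
- r.close_job(): hands the job in; it is judged then, once.
Trained networks look in the newest picture that a camera, given by its name, has taken for a name from the list of things; names that differ only in an ending like _2 or _b are one class to them, and where a whole thing is asked for, a point or a joint stands for the part that bears it (a point fixed in the world has none). Each returns a list of dicts, best first, with "conf" (0 to 1); they miss things now and then, are a little off and sometimes report something else, mostly with a low value. They report only what shows in the picture. A call takes as long as a camera call. They do not tell look-alikes from the thing itself.
- r.search_frame(camera, name): "xy" ([column, row] in pixels, amid what is visible of it).
- r.landmark_of(camera, name): "xy" ([column, row] in pixels: a listed point, or the origin of a listed thing).
The state is a dict: "time": time; "qpos": joint angles; "joint_vel": joint speeds; "effort": joint torques, N m; "tool_pos": TCP position; "tcp_rot": TCP orientation; "wrist_force": force on the tool from outside, world axes, zero at the start; "wrist_torque": the same for the moment, N m; "finger_gap": finger opening in m; "grip_force": force on a finger pad.
Only numpy, scipy, OpenCV 4.12 (cv2) and the standard library are available. Lean on these libraries where they do the work, as an engineer would, in place of code of your own. Each camera call takes 0.05 s, during which the arm holds its last target. There are 200 camera calls.

## Working session

There is one attempt and no reset: what is moved stays moved. The work goes in short steps, Python scripts to look and compute and a tool call to move; the robot and the scene stay as the last step left them, time stands still between calls to the robot, and variables do not carry over. Pictures are saved under pics/ and viewed, at most 10 in all, crops included, and the job is handed in when it is done.

Besides the shell and the picture viewer there is one more tool, called after "Emit:" as a command line: name --pt "numbers of a row" for each row, then --argument value for the rest. drive_tool: Moves the arm, as the interface text tells. Shifts and turns lie within -1 to 1; 1 stands for 0.1 m of shift or 90 degrees of turn. Its arguments: {"type":"object","properties":{"increments":{"type":"array","items":{"type":"array","items":{"type":"number","minimum":-1,"maximum":1}}},"fingers":{"type":"number"},"newtons":{"type":"number"}},"required":["increments"]}

```bash
ls; mkdir -p pics; cat > h.py <<'E'
import numpy as np, cv2
from scipy.spatial.transform import Rotation as R
from plant import r
def cal(n):
    c=r.get_calibration(n); return c, R.from_euler('xyz',c['orientation']).as_matrix(), np.array(c['xyz'])
def ray(n,uv):
    c,M,p=cal(n); d=M@np.array([(uv[0]-c['cx'])/c['fx'],-(uv[1]-c['cy'])/c['fy'],-1]); return p,d
def atz(n,uv,z):
    p,d=ray(n,uv); return p+d*(z-p[2])/d[2]
def proj(n,X):
    c,M,p=cal(n); q=M.T@(np.array(X)-p); return np.array([c['cx']+c['fx']*q[0]/-q[2], c['cy']+c['fy']*q[1]/q[2]])
def tri(u1,u2):
    p,d=ray('top',u1);q,e=ray('side',u2);d/=np.linalg.norm(d);e/=np.linalg.norm(e)
    s=np.linalg.lstsq(np.c_[d,-e],q-p,rcond=None)[0];a=p+s[0]*d;b=q+s[1]*e
    return (a+b)/2,np.linalg.norm(a-b)
E
python3 - <<'E'
from h import *
for n in('top','side'):
    print(n,r.get_calibration(n)); cv2.imwrite(f'pics/{n}0.png',r.camera(n)[...,::-1])
    for t in 'tiffin screw_slot lever_pad flat_key key_block lunchbox'.split():
        print(t,'S',[(np.round(d['xy']).tolist(),round(d['conf'],2)) for d in r.search_frame(n,t)][:5],'L',[(np.round(d['xy'],1).tolist(),round(d['conf'],2)) for d in r.landmark_of(n,t)][:5])
print(r.observe())
E
```

```text
pics
top {'fx': 501.2456264322637, 'fy': 501.2456264322637, 'cx': 324.59783329980576, 'cy': 195.01038179205088, 'xyz': array([ 0.37558859, -0.02884049,  1.67623216]), 'orientation': array([ 0.1409455 , -0.01237259, -1.54565569])}
tiffin S [([314.0, 198.0], 0.97)] L [([309.1, 200.9], 0.59)]
screw_slot S [([309.0, 195.0], 0.57)] L [([306.7, 196.7], 0.7)]
lever_pad S [([347.0, 207.0], 0.74)] L [([354.8, 207.2], 0.78)]
flat_key S [([450.0, 200.0], 0.48), ([411.0, 172.0], 0.44)] L [([443.3, 202.5], 0.69), ([410.0, 175.7], 0.53), ([414.4, 201.8], 0.48)]
key_block S [([412.0, 208.0], 0.85), ([378.0, 193.0], 0.81), ([431.0, 250.0], 0.58)] L [([428.5, 249.3], 0.91), ([412.5, 202.9], 0.83), ([375.9, 188.8], 0.64), ([209.3, 212.8], 0.43)]
lunchbox S [([206.0, 210.0], 0.61), ([350.0, 210.0], 0.36), ([311.0, 197.0], 0.32)] L [([209.6, 209.9], 0.56)]
side {'fx': 501.7370194127856, 'fy': 501.7370194127856, 'cx': 316.11168204255523, 'cy': 198.6819930333094, 'xyz': array([ 0.13184094, -1.05937804,  0.94610776]), 'orientation': array([ 0.93461454,  0.01263863, -0.42257561])}
tiffin S [([315.0, 199.0],
[... 602 characters left out ...]
.3, 'qpos': array([-1.32509963e+00,  2.45075694e-01,  1.55777128e+00,  1.55440906e-05,
        1.33869482e+00, -1.74130418e-01]), 'joint_vel': array([-9.55322037e-05, -1.50166777e-03, -8.97864233e-04, -3.57656777e-04,
       -4.94942185e-05,  1.52670684e-03]), 'effort': array([ 4.47518842e-04, -4.29514432e+01, -3.26417291e+01, -1.15880589e-04,
        5.65928585e-04, -3.15261946e-05]), 'tool_pos': array([ 0.26493912, -0.59358374,  0.23132128]), 'tcp_rot': array([ 3.14153994e+00, -6.08724655e-06,  4.19823539e-01]), 'wrist_force': array([ 0.00838658, -0.25375965, -0.28435745]), 'wrist_torque': array([ 0.01897727, -0.00157156,  0.02601887]), 'grip_force': 0.0, 'finger_gap': 0.08574301692286125}
```

```bash
python3 - <<'E'
import cv2
a=cv2.imread('pics/top0.png')[130:300,180:520];b=cv2.imread('pics/side0.png')[130:370,240:460]
cv2.imwrite('pics/topc.png',cv2.resize(a,(800,400),interpolation=cv2.INTER_CUBIC))
cv2.imwrite('pics/sidec.png',cv2.resize(b,(550,600),interpolation=cv2.INTER_CUBIC))
E
```

```text
(no output)
```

View pics/topc.png

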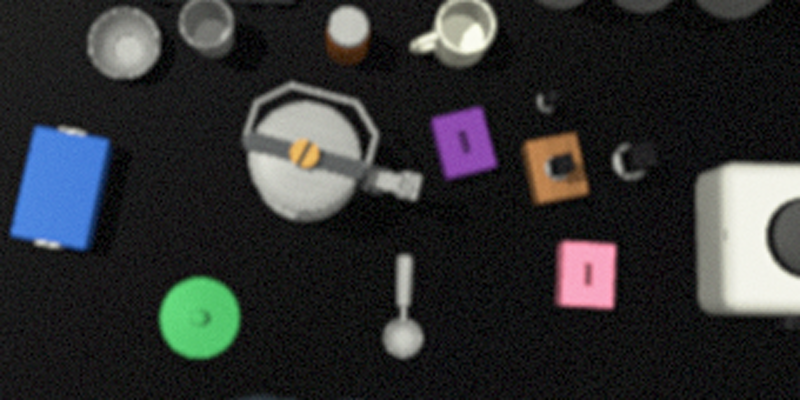

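View pics/sidec.png

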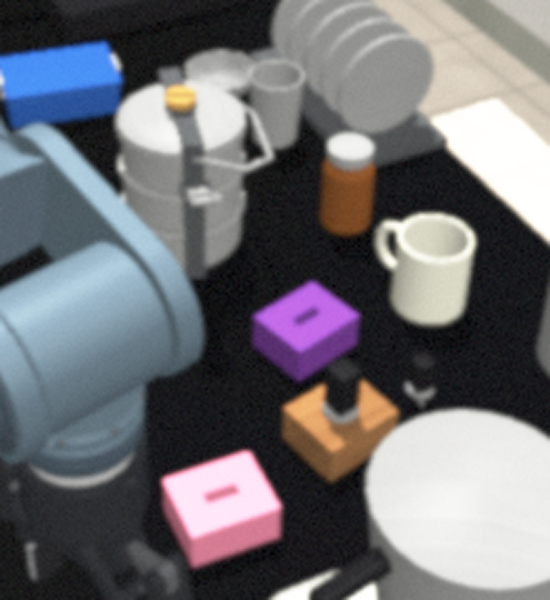

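View pics/side0.png

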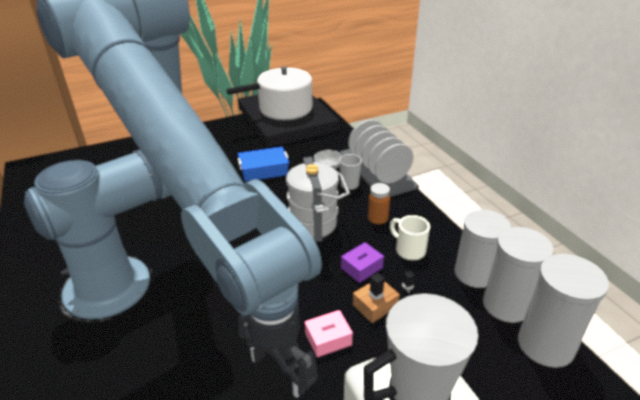

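Candidates in the top picture:
- **Blocks:** purple (378,190), orange-brown wood with a key (417,201) and pink (430,246).
- **Keys:** one in the wood block (419,200), a larger one at (450,197) and a small one at (412,172).

By the description I choose the wooden block and the key in it. Next I'll measure that block and key in both views.

```bash
cat > m.py <<'E'
from h import *
from scipy.optimize import minimize
def boxpts(x,y,a,L,W,z0,z1):
    c,s=np.cos(a),np.sin(a)
    return [(x+c*u-s*v,y+s*u+c*v,z) for z in(z0,z1) for u in(-L/2,L/2) for v in(-W/2,W/2)]
K=4
def sil(n,pts):
    m=np.zeros((400*K,640*K),np.uint8)
    h=cv2.convexHull(np.float32([proj(n,p) for p in pts]))
    cv2.fillConvexPoly(m,np.int32(np.round((h+.5)*K*16-8*1)),255,shift=4); return m
def fit(masks,f,x0,st):
    def cost(p):
        return -sum((lambda s:(np.logical_and(s>0,m>0).sum()/np.logical_or(s>0,m>0).sum()))(sil(n,f(p))) for n,m in masks.items())
    sim=np.array([x0]+[np.array(x0)+np.eye(len(x0))[i]*st[i] for i in range(len(x0))])
    o=minimize(cost,x0,method='Nelder-Mead',options=dict(initial_simplex=sim,xatol=1e-4,fatol=1e-4)); return o.x,-o.fun
def mask(n,fn,roi,hull=True):
    im=cv2.imread(fn); im=cv2.resize(im,None,fx=K,fy=K,interpolation=cv2.INTER_CUBIC)
    return im
E
python3 - <<'E'
from m import *
masks={}
for n,(c,rw) in {'top':(417,203),'side':(376,301)}.items():
    im=mask(n,f'pics/{n}0.png',None); hsv=cv2.cvtColor(cv2.GaussianBlur(im,(0,0),3),cv2.COLOR_BGR2HSV)
    m=cv2.inRange(hsv,(5,90,60),(22,255,255)); z=np.zeros_like(m); z[(rw-28)*K:(rw+28)*K,(c-28)*K:(c+28)*K]=255; m&=z
    cs=max(cv2.findContours(m,cv2.RETR_EXTERNAL,cv2.CHAIN_APPROX_NONE)[0],key=cv2.contourArea)
    h=np.zeros_like(m); cv2.fillConvexPoly(h,cv2.convexHull(cs),255); masks[n]=h
x0=atz('top',(415,204),.03); print(x0)
for ms in ({'top':masks['top']},{'side':masks['side']},masks):
    for L,W in((.085,.07),(.07,.085)):
        print(list(ms),L,fit(ms,lambda p:boxpts(*p,L,W,0,.042),[x0[0],x0[1],.15],[.01,.01,.2]))
print('screw',tri((306.7,196.7),(317.1,168.2)),atz('top',(309,195),.201), 'pad',atz('top',(354.8,207.2),.166))
print('tiffin top',atz('top',(309.1,200.9),0),'side',atz('side',(313.1,229),0))
print('key origin',atz('top',(414.4,201.8),.018),atz('side',(374.1,303.5),.018))
for n in('top','side'):
    im=cv2.imread(f'pics/{n}0.png')
    c,w=((418,202),(308,196)) if n=='top' else ((377,293),(315,167))
    f=lambda q,s:cv2.resize(im[q[1]-s:q[1]+s,q[0]-s:q[0]+s],(390,390),interpolation=cv2.INTER_CUBIC)
    cv2.imwrite(f'pics/z{n}.png',np.hstack([f(c,22),f(w,14)]))
cv2.imwrite('pics/z.png',cv2.resize(np.vstack([cv2.imread('pics/ztop.png'),cv2.imread('pics/zside.png')]),(600,600)))
E
```

```text
[ 0.58758316 -0.34381879  0.03      ]
['top'] 0.085 (array([ 0.59703878, -0.3488552 ,  0.1930081 ]), np.float64(0.8982676330210358))
['top'] 0.07 (array([ 0.59885224, -0.34687006, -0.07117448]), np.float64(0.7519367202152818))
['side'] 0.085 (array([ 0.59533996, -0.34900153,  0.26587256]), np.float64(0.8911642686909701))
['side'] 0.07 (array([ 0.59604946, -0.34595578,  0.49753289]), np.float64(0.81726993341301))Traceback (most recent call last):
  File "<stdin>", line 11, in <module>
  File "m.py", line 15, in fit
    o=minimize(cost,x0,method='Nelder-Mead',options=dict(initial_simplex=sim,xatol=1e-4,fatol=1e-4)); return o.x,-o.fun
    res = _minimize_neldermead(fun, x0, args, callback, bounds=bounds,
                               **options)
    fxcc = func(xcc)
    fx = function(np.copy(x), *(wrapper_args + args))
  File "m.py", line 13, in cost
    return -sum((lambda s:(np.logical_and(s>0,m>0).sum()/np.logical_or(s>0,m>0).sum()))(sil(n,f(p))) for n,m in masks.items())
            ~~~^^^^^^^^^^^^^^^^^^^^^^^^^^^^^^^^^^^^^^^^^^^^^^^^^^^^^^^^^^^^^^^^^^^^^^^^^^^^^^^^^^^^^^^^^^^^^^^^^^^^^^^^^^^^^^^
  File "m.py", line 13, in <genexpr>
    return -sum((lambda s:(np.logical_and(s>0,m>0).sum()/np.logical_or(s>0,m>0).sum()))(sil(n,f(p))) for n,m in masks.items())
                                                                                        ~~~^^^^^^^^
  File "m.py", line 9, in sil
    h=cv2.convexHull(np.float32([proj(n,p) for p in pts]))
                                 ~~~~^^^^^
  File "h.py", line 11, in proj
    c,M,p=cal(n); q=M.T@(np.array(X)-p); return np.array([c['cx']+c['fx']*q[0]/-q[2], c['cy']+c['fy']*q[1]/q[2]])
          ~~~^^^
  File "h.py", line 5, in cal
    c=r.get_calibration(n); return c, R.from_euler('xyz',c['orientation']).as_matrix(), np.array(c['xyz'])
ValueError: time passes only in moves, steps and waits
```

```bash
python3 - <<'E'
s=open('h.py').read().replace("def cal(n):\n    c=r.get_calibration(n); return","import functools\n@functools.cache\ndef cal(n):\n    c=r.get_calibration(n); return")
open('h.py','w').write(s)
E
cat > b.py <<'E'
from m import *
masks={}
for n,(c,rw) in {'top':(417,203),'side':(376,301)}.items():
    im=mask(n,f'pics/{n}0.png',None); hsv=cv2.cvtColor(cv2.GaussianBlur(im,(0,0),3),cv2.COLOR_BGR2HSV)
    m=cv2.inRange(hsv,(5,90,60),(22,255,255)); z=np.zeros_like(m); z[(rw-28)*K:(rw+28)*K,(c-28)*K:(c+28)*K]=255; m&=z
    cs=max(cv2.findContours(m,cv2.RETR_EXTERNAL,cv2.CHAIN_APPROX_NONE)[0],key=cv2.contourArea)
    h=np.zeros_like(m); cv2.fillConvexPoly(h,cv2.convexHull(cs),255); masks[n]=h
x,v=fit(masks,lambda p:boxpts(*p,.085,.07,0,.042),[.597,-.349,.2],[.01,.01,.1]); print('both',x,v)
print('screw',tri((306.7,196.7),(317.1,168.2)),atz('top',(306.7,196.7),.201),atz('side',(317.1,168.2),.201), 'pad',atz('top',(354.8,207.2),.166))
print('tiffin top',atz('top',(309.1,200.9),0),'side',atz('side',(313.1,229),0))
print('key origin',atz('top',(414.4,201.8),.018),atz('side',(374.1,303.5),.018))
rows=[]
for n in('top','side'):
    im=mask(n,f'pics/{n}0.png',None)
    o=im.copy();cv2.drawContours(o,cv2.findContours(masks[n],0,1)[0],-1,(0,255,0),1)
    cv2.drawContours(o,cv2.findContours(sil(n,boxpts(*x,.085,.07,0,.042)),0,1)[0],-1,(255,0,0),1)
    cv2.drawContours(o,cv2.findContours(sil(n,boxpts(*x,.085,.07,.042,.0421)),0,1)[0],-1,(255,255,0),1)
    c,w=((418,202),(308,196)) if n=='top' else ((377,293),(315,167))
    f=lambda o,q,s:cv2.resize(o[(q[1]-s)*K:(q[1]+s)*K,(q[0]-s)*K:(q[0]+s)*K],(300,300),interpolation=cv2.INTER_CUBIC)
    rows.append(np.hstack([f(o,c,25),f(im,w,14)]))
cv2.imwrite('pics/z.png',np.vstack(rows))
E
python3 b.py
```

```text
both [ 0.59642667 -0.34843519  0.24389281] 1.7842712611745357
screw (array([0.59145354, 0.00764936, 0.19044862]), np.float64(0.023469421417499626)) [0.57881588 0.01118979 0.201     ] [ 0.59673934 -0.00910224  0.201     ] pad [ 0.55539726 -0.1347164   0.166     ]
tiffin top [0.59243613 0.00812855 0.        ] side [ 0.57687975 -0.01895787  0.        ]
key origin [ 0.59648622 -0.34410706  0.018     ] [ 0.58836905 -0.35808124  0.018     ]
```

View pics/z.png

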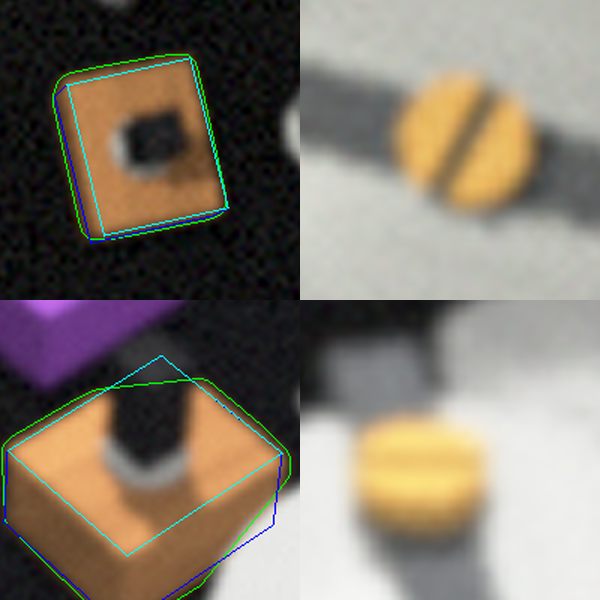

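```bash
cat > s.py <<'E'
from m import *
def screwmask(n,im,c):
    im=cv2.resize(im,None,fx=K,fy=K,interpolation=cv2.INTER_CUBIC)
    hsv=cv2.cvtColor(cv2.GaussianBlur(im,(0,0),2),cv2.COLOR_BGR2HSV)
    m=cv2.inRange(hsv,(8,75,60),(35,255,255)); z=np.zeros_like(m); c=np.int32(np.round(c)); z[(c[1]-12)*K:(c[1]+12)*K,(c[0]-12)*K:(c[0]+12)*K]=255; m&=z
    h=np.zeros_like(m); cv2.fillConvexPoly(h,cv2.convexHull(cv2.findNonZero(m)),255); return h,m,im
def cyl(x,y,rr=.018,z0=.188,z1=.201):
    return [(x+rr*np.cos(t),y+rr*np.sin(t),z) for z in(z0,z1) for t in np.linspace(0,6.28,24,endpoint=False)]
E
python3 - <<'E'
from s import *
ms={}
for n,c in {'top':(309,195),'side':(313,167)}.items():
    h,m,im=screwmask(n,cv2.imread(f'pics/{n}0.png'),c); ms[n]=h
    print(n,fit({n:h},lambda p:cyl(*p),[.585,0.0],[.01,.01]))
x,v=fit(ms,lambda p:cyl(*p),[.585,0.0],[.01,.01]); print('both',x,v)
# slot angle in world from top view: rectify patch on z=.201 plane
n='top'; im=cv2.imread('pics/top0.png'); x=fit({n:ms[n]},lambda p:cyl(*p),[.585,0.0],[.01,.01])[0]
N=161; sc=.1/N*2
def rect(z,cx,N,step):
    g=np.float32([[proj('top',(cx[0]+(N/2-i)*step,cx[1]+(N/2-j)*step,z)) for j in range(N)] for i in range(N)])
    return cv2.remap(im,g,None,cv2.INTER_CUBIC)
p=cv2.cvtColor(rect(.201,x,80,.0005),cv2.COLOR_BGR2GRAY).astype(float)
i,j=np.mgrid[:80,:80]; X=40-i;Y=40-j; k=(X**2+Y**2<30**2); w=np.clip(np.percentile(p[k],60)-p,0,None)*k; w[w<30]=0
mx,my=(w*X).sum()/w.sum(),(w*Y).sum()/w.sum(); C=np.cov(X.ravel(),Y.ravel(),aweights=w.ravel()); e=np.linalg.eigh(C)[1][:,1]
print('slot angle',np.arctan2(e[1],e[0]),'mid offs mm',mx*.5,my*.5)
# strap over the lid z=.188: dark on light
g=cv2.cvtColor(rect(.188,x,300,.0005),cv2.COLOR_BGR2GRAY).astype(float); i,j=np.mgrid[:300,:300]; X=150-i;Y=150-j; rr=np.hypot(X,Y)*.5
k=(rr>24)&(rr<60)&(np.abs(X)<np.abs(Y)); w=((g<120)&k).astype(float); C=np.cov(X.ravel(),Y.ravel(),aweights=w.ravel()); e=np.linalg.eigh(C)[1][:,1]; e*=np.sign(e[1])
print('tiffin yaw',np.arctan2(-e[0],e[1]),w.sum(),(w*X).sum()/w.sum()*.5,(w*Y).sum()/w.sum()*.5)
print('exp area',72*24*4*2*36/60)
print('handle',[np.round(atz('top',(c,w_),.098),3) for c,w_ in((420.5,199),)])
print('proj',proj('top',(.597,-.349,.098)),proj('top',(.597,-.349,.048)))
E
```

```text
top (array([0.58544665, 0.00425325]), np.float64(0.882648401826484))
side (array([0.58416043, 0.00286773]), np.float64(0.8520481927710843))
both [0.58527035 0.00355063] 1.730203240946956
slot angle 2.6789129372032154 mid offs mm 0.17666560153379135 0.40366871704745166
tiffin yaw -0.24377706003518906 5801.0 -1.5973108084812964 -1.4327702120324082
exp area 8294.4
handle [array([ 0.595, -0.348,  0.098])]
proj [420.69928193 198.48922886] [417.62066744 200.52351298]
```

Emit:
drive_tool --pt "0.22 -0.5 0 0 0 0.07" --pt "0.45 -1 0 0 0 0.14" --pt "0.45 -1 0 0 0 0.14" --fingers 55 --newtons 40

```text
time: 1.68
tool_pos: [0.2653, -0.4803, 0.23]
tcp_rot: [-3.139, 0.0, 0.201]
wrist_force: [0.7, -0.1, -0.5]
finger_gap: 0.0549
grip_force: 0.0
```

Emit:
drive_tool --pt "0.1 -0.5 0 0 0 0" --pt "0.2 -0.98 0 0 0 0" --pt "0.2 -0.98 0 0 0 0"

```text
time: 2.05
tool_pos: [0.2656, -0.3824, 0.2314]
tcp_rot: [3.141, -0.0, 0.202]
wrist_force: [0.5, -0.6, 0.4]
finger_gap: 0.0549
grip_force: 0.0
```

Emit:
drive_tool --pt "0.5 0 0 0 0 0" --pt "1 0 0 0 0 0"

```text
time: 2.3
tool_pos: [0.3648, -0.3658, 0.2324]
tcp_rot: [3.139, -0.001, 0.198]
wrist_force: [0.6, -0.8, 0.8]
finger_gap: 0.0547
grip_force: 0.0
```

Emit:
drive_tool --pt "0.5 0 0 0 0 0" --pt "1 0 0 0 0 0"

```text
time: 2.55
tool_pos: [0.4638, -0.3455, 0.2318]
tcp_rot: [3.14, -0.001, 0.199]
wrist_force: [0.9, -1.3, 0.3]
finger_gap: 0.0552
grip_force: 0.0
```

Emit:
drive_tool --pt "0.5 0.1 0 0 0 0" --pt "1 0.3 0 0 0 0" --pt "1 0.3 0 0 0 0" --pt "1 0.3 0 0 0 0"

```text
time: 3.05
tool_pos: [0.5654, -0.3547, 0.231]
tcp_rot: [3.142, 0.0, 0.2]
wrist_force: [-0.9, -0.7, -0.5]
finger_gap: 0.0552
grip_force: 0.0
```

Emit:
drive_tool --pt "0.32 0.01 0 0 0 0" --pt "0.32 0.01 0.4 0 0 0" --pt "0.32 0.01 0.9 0 0 0" --pt "0.32 0.01 0.9 0 0 0" --pt "0.32 0.01 0.9 0 0 0"

```text
time: 3.68
tool_pos: [0.5974, -0.3496, 0.1439]
tcp_rot: [3.139, -0.002, 0.199]
wrist_force: [0.9, -0.4, -0.0]
finger_gap: 0.055
grip_force: 0.0
```

```bash
python3 - <<'E'
from h import *
a=r.camera('top')[...,::-1].copy(); b=r.camera('side')[...,::-1].copy(); o=r.observe(); print(o['tool_pos'],o['tcp_rot'],o['qpos'])
np.save('pics/a1.npy',a);t=o['tool_pos']; print(proj('top',t),proj('side',t))
f=lambda im,c,s:cv2.resize(im[c[1]-s:c[1]+s,c[0]-s:c[0]+s],(400,400),interpolation=cv2.INTER_CUBIC)
cv2.imwrite('pics/p1.png',np.hstack([f(a,(418,202),30),f(b,(377,280),40)]))
E
```

```text
[ 0.59812671 -0.34982406  0.14505026] [ 3.13719414 -0.00355249  0.19942078] [-6.92443798e-01  4.19248828e-01  1.50246690e+00  2.75491634e-06
  1.21422299e+00  6.78938610e-01]
[424.0408055  196.10260603] [379.14813403 261.91295285]
```

View pics/p1.png

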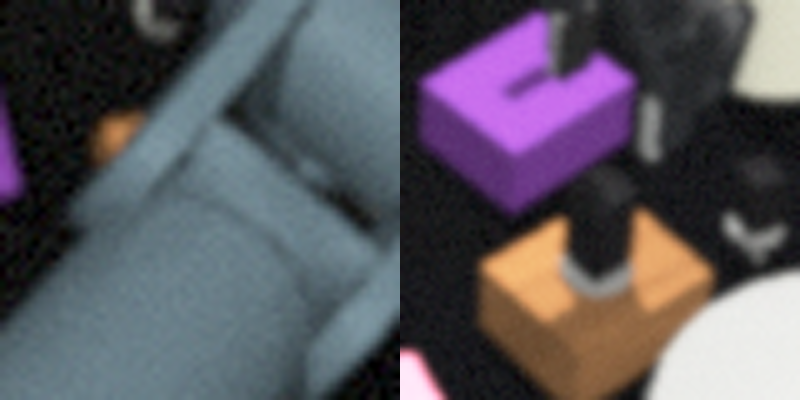

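The side view shows the fingertips at about (372,252) and (387,265), either side of the handle in the wood block. I'll go down and grip it.

Emit:
drive_tool --pt "-0.005 0 0.4 0 0 0" --pt "-0.005 0 0.85 0 0 0" --pt "-0.005 0 0.87 0 0 0" --pt "-0.005 0 0.87 0 0 0"

```text
time: 4.28
tool_pos: [0.5978, -0.3496, 0.0571]
tcp_rot: [3.139, -0.002, 0.2]
wrist_force: [1.3, -0.5, 1.0]
finger_gap: 0.0553
grip_force: 0.0
```

Emit:
drive_tool --pt "0 0 0 0 0 0" --pt "0 0 0 0 0 0" --pt "0 0 0 0 0 0" --pt "0 0 0 0 0 0" --pt "0 0 0 0 0 0" --pt "0 0 0 0 0 0" --fingers 0 --newtons 60

```text
time: 5.03
tool_pos: [0.5979, -0.3495, 0.0571]
tcp_rot: [3.139, -0.003, 0.2]
wrist_force: [-0.7, -0.0, 6.8]
finger_gap: 0.0253
grip_force: 60.0
```

Emit:
drive_tool --pt "0 0 -0.2 0 0 0" --pt "0 0 -0.5 0 0 0" --pt "0 0 -1 0 0 0" --pt "0 0 -1 0 0 0"

```text
time: 5.52
tool_pos: [0.5991, -0.3506, 0.1615]
tcp_rot: [3.133, -0.007, 0.2]
wrist_force: [0.2, -0.1, -1.2]
finger_gap: 0.0252
grip_force: 59.2
```

Emit:
drive_tool --pt "0 0 -0.5 0 0 0" --pt "0 0 -1 0 0 0" --pt "0 0 -1 0 0 0"

```text
time: 5.9
tool_pos: [0.5982, -0.3498, 0.2603]
tcp_rot: [3.134, -0.006, 0.2]
wrist_force: [-0.3, -0.5, -1.6]
finger_gap: 0.0253
grip_force: 59.2
```

Emit:
drive_tool --pt "0.1 -0.5 -0.2 0 0 0" --pt "0.18 -1 -0.3 0 0 0" --pt "0.18 -1 -0.3 0 0 0"

```text
time: 6.28
tool_pos: [0.5941, -0.2437, 0.2839]
tcp_rot: [-3.141, 0.001, 0.204]
wrist_force: [-0.4, -1.2, -1.2]
finger_gap: 0.0249
grip_force: 59.7
```

```bash
python3 - <<'E'
from h import *
a=r.camera('top')[...,::-1].copy(); b=r.camera('side')[...,::-1].copy(); o=r.observe(); print(o['tool_pos'],o['tcp_rot'],o['qpos'],o['finger_gap'])
t=o['tool_pos']; q=proj('side',t-[0,0,.02]); print(q)
f=lambda im,c,s:cv2.resize(im[int(c[1])-s:int(c[1])+s,int(c[0])-s:int(c[0])+s],(400,400),interpolation=cv2.INTER_CUBIC)
cv2.imwrite('pics/p2.png',np.hstack([f(a,proj('top',t),40),f(b,q,25)]))
E
```

```text
[ 0.59372895 -0.24636785  0.28287027] [-3.14039401e+00  1.81132301e-03  2.00674123e-01] [-5.69242201e-01  1.92656739e-01  1.52453346e+00 -4.04427779e-04
  1.42653729e+00  8.00939656e-01] 0.025397067703627575
[358.04993745 196.74866011]
```

View pics/p2.png

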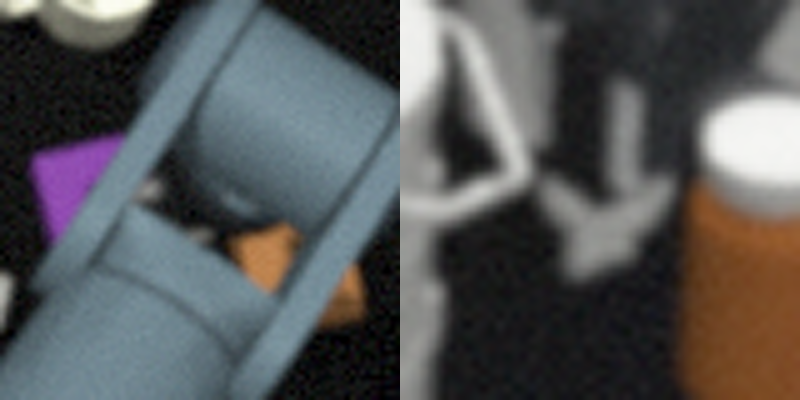

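Emit:
drive_tool --pt "0.02 -0.12 0 0 0 -0.11" --pt "0.04 -0.25 0 0 0 -0.22" --pt "0.06 -0.38 0 0 0 -0.33" --pt "0.08 -0.5 0 0 0 -0.44" --pt "0.11 -0.62 0 0 0 -0.55" --pt "0.13 -0.75 0 0 0 -0.66" --pt "0.15 -0.88 0 0 0 -0.77" --pt "0.17 -1 0 0 0 -0.88" --pt "0.17 -1 0 0 0 -0.9" --pt "0.17 -1 0 0 0 -0.9"

```text
time: 7.62
tool_pos: [0.5909, -0.1465, 0.2835]
tcp_rot: [-3.14, -0.0, 1.611]
wrist_force: [0.1, -0.0, -0.9]
finger_gap: 0.0255
grip_force: 59.5
```

Emit:
drive_tool --pt "0.17 0 0 0 0 -0.11" --pt "0.33 0 0 0 0 -0.22" --pt "0.5 0 0 0 0 -0.33" --pt "0.67 0 0 0 0 -0.44" --pt "0.83 0 0 0 0 -0.55" --pt "1 0 0 0 0 -0.66" --pt "1 0 0 0 0 -0.678" --pt "1 0 0 0 0 -0.678"

```text
time: 8.62
tool_pos: [0.5869, -0.0465, 0.2841]
tcp_rot: [-3.141, -0.0, 2.675]
wrist_force: [0.2, 0.1, -1.5]
finger_gap: 0.0256
grip_force: 59.5
```

```bash
cat > g.py <<'E'
import sys; from h import *
def inc(T,yaw=None,hold=None):
    o=r.observe(); M=R.from_euler('xyz',o['tcp_rot']); d=M.inv().apply(np.array(T)-o['tool_pos'])*10
    w=np.zeros(3)
    if yaw is not None: w=(M.inv()*R.from_euler('xyz',[np.pi,0,yaw])).as_rotvec()/(np.pi/2)
    print('pos',np.round(o['tool_pos'],4),'rot',np.round(o['tcp_rot'],3),'F',np.round(o['wrist_force'],1),'-> shift',np.round(d,3),'turn',np.round(w,3))
E
python3 - <<'E'
from g import *
inc([.5856,.0045,.283],2.679)
E
```

```text
pos [ 0.5869 -0.0465  0.2841] rot [-3.141 -0.     2.675] F [ 0.2  0.1 -1.5] -> shift [0.24  0.45  0.011] turn [-0.    -0.    -0.002]
```

Emit:
drive_tool --pt "0.24 0.45 0.01 0 0 0" --pt "0.24 0.45 0.2 0 0 0" --pt "0.24 0.45 0.34 0 0 0" --pt "0.24 0.45 0.34 0 0 0" --pt "0.24 0.45 0.34 0 0 0"

```text
time: 9.25
tool_pos: [0.5857, 0.0045, 0.2505]
tcp_rot: [3.142, 0.0, 2.677]
wrist_force: [0.8, -0.1, -0.6]
finger_gap: 0.0254
grip_force: 59.6
```

```bash
python3 - <<'E'
from g import *
a=r.camera('top')[...,::-1].copy();b=r.camera('side')[...,::-1].copy(); inc([.5856,.0045,.249],2.679)
t=r.observe()['tool_pos']; tip=t-[0,0,.039]; print(proj('side',tip),proj('side',(.5856,.0045,.201)))
for n in('side','top'): print([(np.round(d['xy'],1),round(d['conf'],2)) for d in r.landmark_of(n,'flat_key')+r.landmark_of(n,'screw_slot')])
q=proj('side',t-[0,0,.03]);s=25
x0,y0=int(q[0])-s,int(q[1])-s; print(x0,y0)
f=lambda im,c,s:cv2.resize(im[int(c[1])-s:int(c[1])+s,int(c[0])-s:int(c[0])+s],(500,500),interpolation=cv2.INTER_CUBIC)
cv2.imwrite('pics/p3.png',f(b,q,s))
E
```

```text
pos [0.5858 0.0048 0.2511] rot [3.141e+00 1.000e-03 2.678e+00] F [-0.1 -0.8 -1.4] -> shift [ 0.001 -0.004  0.021] turn [ 0.     0.001 -0.001]
[311.30331485 163.20623438] [311.34465554 166.69943779]
[(array([407.1, 288.1]), 0.52), (array([269.1, 272.5]), 0.48), (array([311.1, 161.9]), 0.41), (array([315.8, 168.5]), 0.71)]
[(array([447.1, 199.1]), 0.75), (array([406.7, 175.8]), 0.6), (array([231.6, 150.9]), 0.18)]
286 135
```

View pics/p3.png

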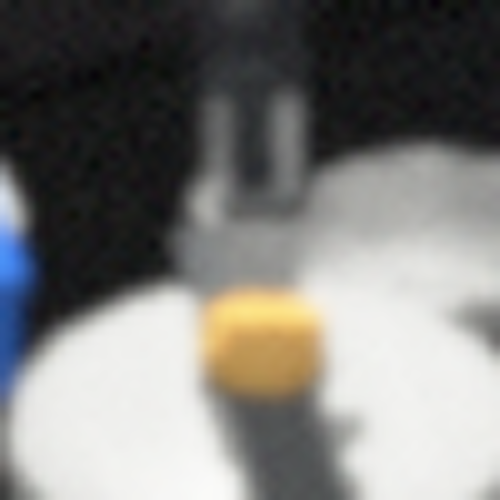

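Emit:
drive_tool --pt "-0.02 0 0.05 0 0 0" --pt "-0.02 0 0.09 0 0 0" --pt "-0.02 0 0.12 0 0 0" --pt "-0.02 0 0.14 0 0 0" --pt "-0.02 0 0.14 0 0 0" --pt "-0.02 0 0.14 0 0 0"

```text
time: 10.3
tool_pos: [0.587, 0.0044, 0.2361]
tcp_rot: [-3.141, -0.0, 2.679]
wrist_force: [-1.1, -1.1, -1.2]
finger_gap: 0.0251
grip_force: 59.4
```

Emit:
drive_tool --pt "0 0 0.01 0 0 0" --pt "0 0 0.025 0 0 0" --pt "0 0 0.025 0 0 0" --pt "0 0 0.025 0 0 0"

```text
time: 10.8
tool_pos: [0.5873, 0.0043, 0.2339]
tcp_rot: [-3.141, 0.001, 2.679]
wrist_force: [-1.6, -3.4, 0.1]
finger_gap: 0.0256
grip_force: 59.7
```

Emit:
drive_tool --pt "0 -0.01 0 0 0 0" --pt "0 -0.01 0 0 0 0.06" --pt "0 -0.01 0 0 0 0.12" --pt "0 -0.01 0 0 0 0.18" --pt "0 -0.01 0 0 0 0.24" --pt "0 -0.01 0 0 0 0.3" --pt "0 -0.01 0 0 0 0.3" --pt "0 -0.01 0 0 0 0.3"

```text
time: 11.8
tool_pos: [0.5863, 0.0034, 0.2336]
tcp_rot: [-3.14, -0.0, 2.209]
wrist_force: [-4.0, -3.9, 0.9]
finger_gap: 0.0255
grip_force: 59.8
```

```bash
python3 - <<'E'
from g import *
inc([.587,.0044,.234],1.70); print(r.observe()['wrist_torque'],r.observe()['qpos'])
E
```

```text
pos [0.5863 0.0034 0.2336] rot [-3.14  -0.     2.209] F [-4.  -3.9  0.9] -> shift [ 0.004  0.012 -0.004] turn [-0.001 -0.     0.324]
[-0.8615591   0.77362337  0.07415603] [-1.87145242e-01  9.66356841e-02  1.72163402e+00 -8.99266455e-04
  1.32472977e+00 -8.25265464e-01]
```

Emit:
drive_tool --pt "0 -0.012 0 0 0 0.06" --pt "0 -0.012 0 0 0 0.12" --pt "0 -0.012 0 0 0 0.18" --pt "0 -0.012 0 0 0 0.24" --pt "0 -0.012 0 0 0 0.3" --pt "0 -0.012 0 0 0 0.34" --pt "0 -0.012 0 0 0 0.34"

```text
time: 12.68
tool_pos: [0.5859, 0.0031, 0.2337]
tcp_rot: [3.141, -0.0, 1.675]
wrist_force: [-0.6, -2.6, -1.0]
finger_gap: 0.0254
grip_force: 59.7
```

```bash
python3 - <<'E'
from g import *
inc([.587,.0044,.234],1.60); print(r.observe()['wrist_torque'],r.observe()['qpos'])
E
```

```text
pos [0.5859 0.0031 0.2337] rot [ 3.141 -0.     1.675] F [-0.6 -2.6 -1. ] -> shift [ 0.012  0.012 -0.003] turn [ 0.    -0.     0.048]
[-0.5089464   0.16554415  0.0125314 ] [-1.88338772e-01  9.45365092e-02  1.72375835e+00  3.78524839e-04
  1.32294790e+00 -2.92932500e-01]
```

Emit:
drive_tool --pt "0 0 0 0 0 0.03" --pt "0 0 0 0 0 0.06" --pt "0 0 0 0 0 0.08" --pt "0 0 0 0 0 0.08"

```text
time: 13.18
tool_pos: [0.5858, 0.003, 0.2337]
tcp_rot: [3.141, -0.0, 1.549]
wrist_force: [-0.8, -2.1, -1.5]
finger_gap: 0.0253
grip_force: 59.6
```

```bash
python3 - <<'E'
from g import *
inc([.587,.0044,.234],1.60); print(r.observe()['wrist_torque'],r.observe()['effort'])
E
```

```text
pos [0.5858 0.003  0.2337] rot [ 3.141 -0.     1.549] F [-0.8 -2.1 -1.5] -> shift [ 0.014  0.011 -0.003] turn [ 0.    -0.    -0.033]
[-0.51453721  0.08296026  0.0813553 ] [ 1.35584794e+00 -3.72465634e+01 -3.31769264e+01  6.88241534e-01
  1.90319057e-03  1.09732572e-01]
```

Emit:
drive_tool --pt "0 0 0 0 0 0.03" --pt "0 0 0 0 0 0.06" --pt "0 0 0 0 0 0.08" --pt "0 0 0 0 0 0.08"

```text
time: 13.68
tool_pos: [0.5859, 0.0029, 0.2337]
tcp_rot: [3.141, 0.0, 1.423]
wrist_force: [0.3, -2.9, -2.3]
finger_gap: 0.0258
grip_force: 59.6
```

```bash
python3 - <<'E'
from g import *
inc([.587,.0044,.234],1.60); print(r.observe()['wrist_torque'],r.observe()['effort'])
E
```

```text
pos [0.5859 0.0029 0.2337] rot [3.141 0.    1.423] F [ 0.3 -2.9 -2.3] -> shift [ 0.016  0.009 -0.003] turn [ 0.     0.    -0.112]
[-0.50932159 -0.01743378  0.63220574] [  0.9933693  -37.60979176 -33.1862247    0.8768215    0.22555208
   0.68429975]
```

Emit:
drive_tool --pt "0 0 0 0 0 -0.05" --pt "0 0 0 0 0 -0.08" --pt "0 0 0 0 0 -0.08" --pt "0 0 -0.1 0 0 -0.08" --pt "0 0 -0.3 0 0 -0.08" --pt "0 0 -0.5 0 0 -0.08" --pt "0 0 -0.5 0 0 -0.08"

```text
time: 14.55
tool_pos: [0.5872, 0.0027, 0.2875]
tcp_rot: [3.136, 0.001, 1.548]
wrist_force: [-0.3, 0.1, -1.7]
finger_gap: 0.0258
grip_force: 59.8
```

```bash
python3 - <<'E'
from g import *
inc([.598,-.3495,.27],.2); 
inc([.592,-.10,.28],.6) 
E
```

```text
pos [0.5872 0.0027 0.2875] rot [3.136e+00 1.000e-03 1.548e+00] F [-0.3  0.1 -1.7] -> shift [-3.519  0.189  0.179] turn [ 0.004 -0.002  0.858]
pos [0.5872 0.0027 0.2875] rot [3.136e+00 1.000e-03 1.548e+00] F [-0.3  0.1 -1.7] -> shift [-1.026  0.071  0.076] turn [ 0.004 -0.001  0.603]
```

Emit:
drive_tool --pt "-0.17 0.01 0 0 0 0.11" --pt "-0.35 0.02 0 0 0 0.22" --pt "-0.5 0.03 0 0 0 0.33" --pt "-0.68 0.04 0 0 0 0.44" --pt "-0.85 0.05 0 0 0 0.55" --pt "-1 0.05 0 0 0 0.66" --pt "-1 0.05 0 0 0 0.77" --pt "-1 0.05 0 0 0 0.858" --pt "-1 0.05 0 0 0 0.858"

```text
time: 15.68
tool_pos: [0.5882, -0.0972, 0.2834]
tcp_rot: [-3.141, 0.001, 0.201]
wrist_force: [0.1, -0.5, -1.3]
finger_gap: 0.0256
grip_force: 59.8
```

Emit:
drive_tool --pt "-0.1 0.5 0 0 0 0" --pt "-0.2 1 0 0 0 0" --pt "-0.2 1 0 0 0 0"

```text
time: 16.05
tool_pos: [0.5883, -0.202, 0.2833]
tcp_rot: [-3.142, 0.001, 0.198]
wrist_force: [0.6, 0.2, -1.6]
finger_gap: 0.0252
grip_force: 59.9
```

Emit:
drive_tool --pt "-0.1 0.5 0 0 0 0" --pt "-0.2 1 0 0 0 0" --pt "-0.2 1 0 0 0 0" --pt "-0.2 1 0 0 0 0"

```text
time: 16.55
tool_pos: [0.589, -0.3001, 0.2834]
tcp_rot: [-3.14, 0.0, 0.201]
wrist_force: [0.1, 0.7, -0.8]
finger_gap: 0.0252
grip_force: 60.0
```

```bash
python3 - <<'E'
from g import *
inc([.598,-.3495,.15],.2)
from s import *
a=r.camera('top')[...,::-1].copy(); cv2.imwrite('pics/top2.png',a)
x=(.5855,.0043)
g=np.float32([[proj('top',(x[0]+(40-i)*.0005,x[1]+(40-j)*.0005,.201)) for j in range(80)] for i in range(80)])
for im in(cv2.imread('pics/top0.png'),a):
    p=cv2.cvtColor(cv2.remap(im,g,None,cv2.INTER_CUBIC),cv2.COLOR_BGR2GRAY).astype(float)
    i,j=np.mgrid[:80,:80]; X=40-i;Y=40-j; k=(X**2+Y**2<30**2); w=np.clip(np.percentile(p[k],60)-p,0,None)*k; w[w<30]=0
    C=np.cov(X.ravel(),Y.ravel(),aweights=w.ravel()); l,e=np.linalg.eigh(C); e=e[:,1]; print(np.arctan2(e[1],e[0])%np.pi,l)
E
```

```text
pos [ 0.589  -0.3001  0.2834] rot [-3.14   0.     0.201] F [ 0.1  0.7 -0.8] -> shift [-0.011  0.504  1.334] turn [-0.001  0.     0.001]
2.6773115966548895 [ 15.17369322 284.57922073]
1.6918387815807825 [ 15.68564767 282.95197945]
```

Emit:
drive_tool --pt "-0.01 0.5 0 0 0 0" --pt "-0.01 0.5 0.5 0 0 0" --pt "-0.01 0.5 1 0 0 0" --pt "-0.01 0.5 1 0 0 0" --pt "-0.01 0.5 1 0 0 0"

```text
time: 17.23
tool_pos: [0.5992, -0.3501, 0.1864]
tcp_rot: [3.139, -0.002, 0.201]
wrist_force: [0.2, -0.7, 0.8]
finger_gap: 0.0254
grip_force: 59.9
```

```bash
python3 - <<'E'
from g import *
inc([.598,-.3495,.0585],.2)
E
```

```text
pos [ 0.5992 -0.3501  0.1864] rot [ 3.139e+00 -2.000e-03  2.010e-01] F [ 0.2 -0.7  0.8] -> shift [-0.013 -0.012  1.279] turn [ 0.002 -0.001  0.001]
```

Emit:
drive_tool --pt "-0.005 0 0.5 0 0 0" --pt "-0.01 0 0.9 0 0 0" --pt "-0.01 0 0.95 0 0 0" --pt "-0.01 0 1 0 0 0" --pt "-0.01 0 1 0 0 0"

```text
time: 17.85
tool_pos: [0.5983, -0.3515, 0.0866]
tcp_rot: [3.138, -0.003, 0.2]
wrist_force: [0.5, 0.6, -1.0]
finger_gap: 0.0256
grip_force: 60.0
```

Emit:
drive_tool --pt "0 0 0.08 0 0 0" --pt "0 0 0.16 0 0 0" --pt "0 0 0.24 0 0 0" --pt "0 0 0.27 0 0 0" --pt "0 0 0.27 0 0 0"

```text
time: 18.48
tool_pos: [0.5968, -0.3504, 0.0572]
tcp_rot: [-3.141, 0.001, 0.2]
wrist_force: [-2.6, 2.3, 4.2]
finger_gap: 0.0253
grip_force: 60.5
```

Emit:
drive_tool --pt "0 0 0 0 0 0" --pt "0 0 0 0 0 0" --pt "0 0 0 0 0 0" --pt "0 0 -0.2 0 0 0" --pt "0 0 -0.6 0 0 0" --pt "0 0 -1 0 0 0" --pt "0 0 -1 0 0 0" --fingers 55

```text
time: 19.35
tool_pos: [0.5995, -0.3526, 0.1637]
tcp_rot: [3.133, -0.007, 0.2]
wrist_force: [0.3, 0.2, -0.9]
finger_gap: 0.0554
grip_force: 0.0
```

Emit:
drive_tool --pt "0 0 -0.5 0 0 0" --pt "0 -0.5 -1 0 0 0" --pt "0 -1 -1 0 0 0" --pt "0 -1 -1 0 0 0" --fingers 0

```text
time: 19.85
tool_pos: [0.5769, -0.2495, 0.2581]
tcp_rot: [3.141, -0.001, 0.203]
wrist_force: [0.3, -0.8, 0.7]
finger_gap: 0.0
grip_force: 0.0
```

```bash
python3 - <<'E'
from g import *
a=r.camera('top')[...,::-1].copy();b=r.camera('side')[...,::-1].copy()
f=lambda im,c,s:cv2.resize(im[c[1]-s:c[1]+s,c[0]-s:c[0]+s],(400,400),interpolation=cv2.INTER_CUBIC)
cv2.imwrite('pics/p4.png',np.hstack([f(a,(380,200),60),f(b,(377,293),25)])); cv2.imwrite('pics/top3.png',a)
print([(np.round(d['xy'],1),round(d['conf'],2)) for n in('side','top') for d in r.landmark_of(n,'flat_key')], proj('side',(.597,-.349,.018)),proj('side',(.597,-.349,.098)))
y=-.244; c=np.array([.5857,.0038]); d=np.array([np.sin(y),-np.cos(y)]); p=c+d*.146; print('pad level',p,'rest',c+d*(.084+.062*np.cos(.45)+.0045*np.sin(.45)*-1))
q=c+d*(.084+.062*np.cos(.45)-.0045*np.sin(.45)); print('proj rest',proj('top',(*q,.166)),proj('side',(*q,.166)),[[(np.round(e['xy'],1),round(e['conf'],2)) for e in r.landmark_of(n,'lever_pad')] for n in('top','side')])
inc([*p,.2],y)
E
```

```text
[(array([376.1, 302.5]), 0.75), (array([407.3, 286.2]), 0.72), (array([445.2, 202.2]), 0.64), (array([375.2, 143.2]), 0.24)] [375.34993393 299.79478768] [377.31020643 276.45726811]
pad level [ 0.55042843 -0.13787539] rest [ 0.55239244 -0.12998657]
proj rest [353.2261258  208.14234089] [320.90385901 207.02248419] [[(array([355.9, 207.6]), 0.72)], [(array([229.8, 217.4]), 0.54), (array([320.2, 207.4]), 0.41)]]
pos [ 0.5769 -0.2535  0.2561] rot [-3.141e+00  1.000e-03  1.990e-01] F [-0.1 -0.7 -0.3] -> shift [-0.031 -1.185  0.562] turn [-0.     0.001  0.282]
```

View pics/p4.png

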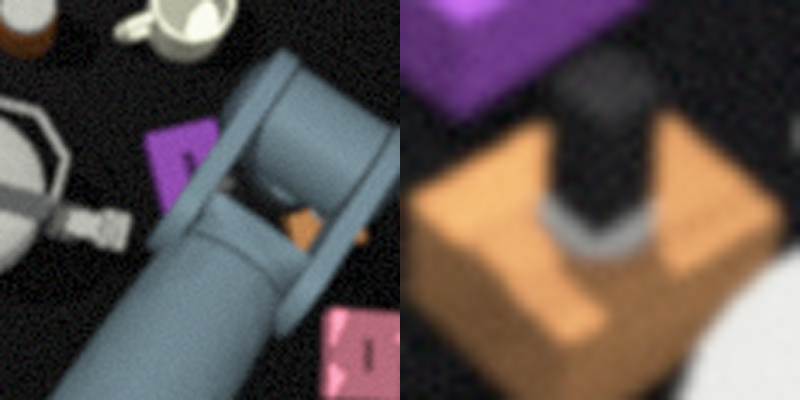

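The pad in the top view at (353,208) matches my geometric prediction, and the side view shows the key upright in the block with its collar resting on it. Next I move over the lever.

Emit:
drive_tool --pt "0 -0.3 0 0 0 0.1" --pt "-0.02 -0.6 0 0 0 0.2" --pt "-0.02 -0.98 0.2 0 0 0.282" --pt "-0.02 -0.98 0.5 0 0 0.282" --pt "-0.02 -0.98 0.5 0 0 0.282" --newtons 60

```text
time: 20.78
tool_pos: [0.5541, -0.1565, 0.2039]
tcp_rot: [-3.14, 0.006, -0.244]
wrist_force: [0.1, -0.4, -0.5]
finger_gap: -0.0002
grip_force: 0.0
```

```bash
python3 - <<'E'
from g import *
inc([.5509,-.136,.175],-.244)
E
```

```text
pos [ 0.5541 -0.1565  0.2039] rot [-3.14   0.006 -0.244] F [ 0.1 -0.4 -0.5] -> shift [-0.079 -0.191  0.29 ] turn [-0.001  0.004  0.   ]
```

Emit:
drive_tool --pt "-0.08 -0.19 0 0 0 0" --pt "-0.08 -0.19 0.15 0 0 0" --pt "-0.08 -0.19 0.3 0 0 0" --pt "-0.08 -0.19 0.4 0 0 0" --pt "-0.08 -0.19 0.48 0 0 0" --pt "-0.08 -0.19 0.48 0 0 0"

```text
time: 21.52
tool_pos: [0.553, -0.1372, 0.1592]
tcp_rot: [3.141, -0.001, -0.244]
wrist_force: [-1.0, -0.3, 6.1]
finger_gap: 0.0002
grip_force: 2.5
```

```bash
python3 - <<'E'
from g import *
inc([.5509,-.136,.1397],-.244)
E
```

```text
pos [ 0.553  -0.1372  0.1592] rot [ 3.141e+00 -1.000e-03 -2.440e-01] F [-1.  -0.3  6.1] -> shift [-0.024 -0.007  0.195] turn [ 0.    -0.001  0.   ]
```

Contact, about 5 N, as expected. I continue down to level.

Emit:
drive_tool --pt "-0.01 0 0.06 0 0 0" --pt "-0.02 0 0.12 0 0 0" --pt "-0.02 0 0.17 0 0 0" --pt "-0.02 0 0.195 0 0 0" --pt "-0.02 0 0.195 0 0 0" --pt "-0.02 0 0.195 0 0 0" --pt "-0.02 0 0.195 0 0 0"

```text
time: 22.4
tool_pos: [0.5521, -0.1383, 0.1416]
tcp_rot: [3.138, -0.005, -0.243]
wrist_force: [-1.1, -5.0, 8.0]
finger_gap: -0.0001
grip_force: 3.8
```

```bash
python3 - <<'E'
from g import *
inc([.5509,-.136,.1397],-.244)
b=r.camera('side')[...,::-1].copy(); a=r.camera('top')[...,::-1].copy()
f=lambda im,c,s:cv2.resize(im[c[1]-s:c[1]+s,c[0]-s:c[0]+s],(400,400),interpolation=cv2.INTER_CUBIC)
cv2.imwrite('pics/p5.png',np.hstack([f(b,(321,213),30),f(a,(400,200),50)]))
inc([.5509,-.136,.1397],-.244)
E
```

```text
pos [ 0.5521 -0.1383  0.1416] rot [ 3.138 -0.005 -0.243] F [-1.1 -5.   8. ] -> shift [-0.017 -0.019  0.019] turn [ 0.002 -0.003  0.   ]
pos [ 0.5521 -0.1383  0.1416] rot [ 3.138 -0.005 -0.243] F [-0.6 -5.3  7.5] -> shift [-0.017 -0.019  0.019] turn [ 0.002 -0.003  0.   ]
```

View pics/p5.png

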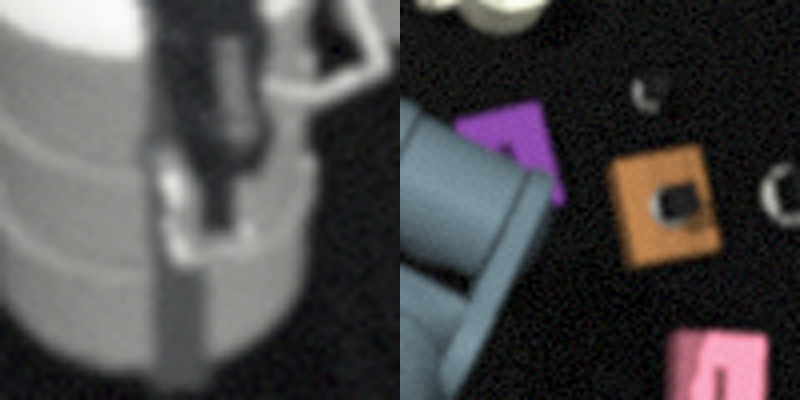

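The side view shows the fingertips (about 318,216) on the middle of the near-level pad, and the top view shows the key upright in its block. One more 2 mm press brings the lever level.

Emit:
drive_tool --pt "0 0 0.01 0 0 0" --pt "0 0 0.02 0 0 0" --pt "0 0 0.02 0 0 0" --pt "0 0 0.02 0 0 0" --pt "0 0 0.02 0 0 0"

```text
time: 23.12
tool_pos: [0.5521, -0.1384, 0.1397]
tcp_rot: [3.138, -0.005, -0.243]
wrist_force: [-1.5, -5.6, 8.2]
finger_gap: 0.0004
grip_force: 4.2
```

```bash
python3 - <<'E'
from g import *
inc([.5509,-.136,.1397],-.244); o=r.observe()
if .137<o['tool_pos'][2]<.143 and o['wrist_force'][2]>5: print(r.close_job())
E
```

```text
pos [ 0.5521 -0.1384  0.1397] rot [ 3.138 -0.005 -0.243] F [-1.5 -5.6  8.2] -> shift [-0.017 -0.02  -0.   ] turn [ 0.002 -0.003  0.   ]
the job is handed in; nothing more can be done
None
```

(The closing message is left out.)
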